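# Index the rotary inspection table to the next hole

## Robot

A 7-joint arm with a two-finger parallel gripper is mounted at the origin on the work surface. World frame = base frame: x ahead of the robot, y to its left, z up, the work surface at z = 0. Lengths are in mm, angles in degrees, forces in N, time in s.
With the tool pointing down it reaches from about 400 to 875 mm from the base axis. Payload 6.5 kg.
Tool frame: the origin (TCP) lies at the very end of the fingers, on their centre line; the grasp point (between the pads) lies env.hold_point_z behind it (env.hold_point_z is the distance from the TCP to the grasp point, in mm); z points along the fingers, y is the line along which they close (so a half turn about z gives the same grasp; the last joint's range is limited). The gripper opens to 85 mm and grips with 20 to 120 N. Pads are 22 mm wide; open, the fingers measure 114 mm over their backs; the gripper's body (76 mm by 85 mm) begins 54 mm behind the grasp point. The pads swing forward as they close: fully open they stand 13 mm farther back than shut.
Start: joints at [-72.319, 30.733, -0.252, 88.115, 0.149, 61.152, -4.079], TCP at [237.951, 604.871, 231.29] pointing down, gripper open.
Joint ranges: [-154.64, 154.64], [-21.42, 123.67], [-72.66, 72.17], [13.99, 137.28], [-74.86, 254.86], [10.95, 109.41], [-158.01, 158.01]. Speed limits (degrees/s): [136.94, 136.94, 180, 180, 180, 180, 180].

## Interface

Orientations are given as [roll, pitch, yaw] about the fixed x, y, z axes, in that order (R = Rz(yaw) Ry(pitch) Rx(roll)).
In Python, from station import env gives the robot as it stands.
- The arm moves only by the shell command python3 -m creep 'ROWS' [OPENING] [FORCE]. ROWS is text: rows parted by semicolons, each of 6 numbers parted by spaces: the shift along the tool's x, y, z in units of 20 cm (1.0 is 20 cm), then the turn, a rotation vector about the tool's x, y, z in units of 1.5 rad (1.0 is 1.5 rad). In form: tx ty tz wx wy wz; .... A call has 1 to 20 rows; each row shifts and turns the commanded pose from where the row before left it, along the tool's axes as they then stand; what a row does not reach is not made up. A row lasts 1/8 s, in which the tool goes at most 62.5 mm and 10.7 degrees, less where a joint would pass 70% of its speed; a pose out of reach is approached as far as the arm can. A call with a number of a shift or a turn outside -1 to 1 is refused whole. A call with a gripper value outside its range is refused whole. OPENING is the opening, from -1 (shut) to 1 (fully open), set as the call begins (- or left out, the last holds). The fingers move at their own pace and stop on an object; FORCE is the grip in N (left out, the last holds). Time passes only in rows, so rows that do not move let the fingers close. It gives the time, the measured TCP pose, the force, the opening and the grip force at its end, in the units of the state.
- env.observe(): the state, without advancing time (a new reading comes with each control period).
- env.get_image(name): name is "scene" or "top"; returns a dict with "img" (400x640x3 uint8, blue, green, red), "camera_matrix" (3x3 intrinsics, pixels), "rvec" (rotation vector, rad) and "tvec" (3), from world to camera coordinates, as OpenCV has them. Camera axes: x right, y down, z forward; pixel columns grow to the right and rows downward; lengths in mm; the calibration is good to about 2 mm. A picture is of the moment at which its call begins. There is no depth.
- env.hand_in(): hands the job in; it is judged then, once.
Trained networks look in a picture, given as the dict that the camera call returned (one of the last four; its "shot" number tells which), for a name from the list of things; names that differ only in an ending like _2 or _b are one class to them, and where a whole thing is asked for, a point or a joint stands for the part that bears it (a point fixed in the world has none). Each returns a list of dicts, best first, with "p" (0 to 1); they miss things now and then, are a little off and sometimes report something else, mostly with a low value. They report only what shows in the picture. A call takes as long as a camera call. They do not tell look-alikes from the thing itself.
- env.search_frame(picture, label): "xyz" ([x, y, z] in mm, in the coordinates of the camera as it stood for that picture, good to about 4 mm: the middle of the surface that is visible of it).
- env.spot_point(picture, label): "xyz" ([x, y, z] in mm, in the coordinates of the camera as it stood for that picture, good to about 4 mm: a listed point, or the origin of a listed thing).
The state is a dict: "time_s": time; "joints": joint angles; "qd": joint speeds; "joint_efforts": joint torques, N m; "tool_pos": TCP position; "ee_rot": TCP orientation; "wrist_force": force on the tool from outside, world axes, zero at the start; "torque": the same for the moment, N m; "grip_width": finger opening in mm; "grasp_force": force on a finger pad.
Only numpy, scipy, OpenCV 4.12 (cv2) and the standard library are available. Lean on these libraries where they do the work, as an engineer would, in place of code of your own. Each camera call takes 0.05 s, during which the arm holds its last target. There are 200 camera calls.

## Task

On the inspection bench, press the red indexing plunger in and turn the rotary table anticlockwise (seen from above) to the next hole, no further (the yellow stop beside the plunger is there to push against), so that the plunger springs fully back out and locks the table there. The workpiece is to ride along where it stands on the table: do not lift it or shift it, leave the measuring tools around the table alone, and finish with the hand clear.

Things in the scene. Friction and masses are not known exactly. Their poses are not given: they have to be found in the camera images.
- base: Fixed cast base of the rotary table: 195 mm square plate, 10 mm thick, bolted to the bench at any yaw, with a fixed steel index ring 196 mm across above it (upper face 48 mm over the bench; 8 dark brass-rimmed holes of 14 mm every 45 degrees, 87 mm from the axis). Origin: on the table's axis at bench height; z up is the axis of turning; x points at the start hole.
- start_hole (a point): Centre of the index hole, on the ring's upper face, in which the pin sits at the start.
- next_hole (a point): Centre of the next index hole anticlockwise, 45 degrees on, on the ring's upper face: the pin is to finish here.
- turntable (a joint): Angle of the rotary table, rad: 0 at the start hole, growing anticlockwise from above, 0.785 at the next hole. A steel disc 150 mm across, top 68 mm over the bench; its arm over the index ring carries plunger and yellow stop. Turns stiffly (0.25 N m friction), stays where left; with the pin in a hole it is locked, with about 0.02 rad of play either way.
- plunger (a joint): How far the red plunger is pressed straight down, m: 0 out, 0.012 fully in. Pressing lowers a pin out of the hole; the table is free from about 0.008. Spring 3.4 N at first, 8.4 N fully in. Between holes the pin rides under the ring: let go, the plunger stays about 0.007 in and the table can be pushed on by the stop; at a hole it snaps out to 0 and locks.
- plunger_top (a point): Centre of the flat top of the red plunger, a button 32 mm across, 108 mm from the table's axis, top 96 mm over the bench when out, 84 mm fully in; round it a dark collar 40 mm across, top 78 mm over the bench. Moves with the button. Its x axis points outwards from the table's axis, y in the direction of the turn.
- stop_face (a point): On the yellow stop, an upright plate on the table's arm, just anticlockwise of the plunger, so that a finger on the plunger can push it round: 42 mm wide (91 to 133 mm off the axis), 10 mm thick, top 125 mm over the bench. The point: on the face towards the plunger, 24 mm from the plunger's axis, 108 mm from the table's axis, 110 mm over the bench. Its y axis is square to the face, in the direction of the turn.
- table_mid (a point): Centre of the upper face of the rotary table, on its axis, 68 mm above the bench; turns with the table.
- workpiece: Loose aluminium flange standing near the middle of the rotary table: foot 68 mm across and 10 mm thick, hub 40 mm across, 36 mm high in all, about 0.3 kg. Origin: centre of its underside; z up.
- mic_stand: Bystander, loose: grey micrometer stand, foot 130 by 85 mm, 175 mm high. Origin: centre of its underside.
- ring_gauge: Bystander, loose: dark steel ring 60 mm across, bore 36 mm, 16 mm high. Origin: centre of its underside.
- plug_gauge: Bystander, loose: upright plug gauge, steel foot 38 mm across, blue handle, 77 mm high. Origin: centre of its underside.
There are look-alikes about, which are no part of the job. Of the things like the workpiece, leave any that is purple; of the rest the larger one is meant.

How it is judged (in metres and radians):
On the way, in this order (a step that is already met when the one before it is completed fails the run):
1. the plunger is pressed in, out of the start hole, before the table turns (value of joint plunger above 0.006 m and value of joint turntable below 0.15 rad), for 0.1 s.
2. the table is turned anticlockwise, more than half-way to the next hole (value of joint turntable above 0.42 rad), for 0.1 s.
At the end, for the whole second after the job is handed in: The rotary table rests at the next hole (45 degrees on, within 0.04 rad) with the plunger fully out (within 2.5 mm) and the pin in the hole; the workpiece stands flat on the table within 20 mm of its middle; the three measuring tools are within 20 mm of where they were (value of joint turntable between 0.745 and 0.825 rad and value of joint plunger below 0.0025 m and velocity of joint turntable between -0.02 and 0.02 rad/s and horizontal distance between workpiece and table_mid below 0.02 m and angle between workpiece's own z axis and vertical below 0.05 rad and height (world z) of workpiece below 0.073 m and linear speed of workpiece below 0.02 m/s and distance of each of mic_stand, ring_gauge, plug_gauge from where it was at the start of the episode below 0.02 m); the robot touches nothing.
It fails at once if the table is turned past the next hole (value of joint turntable above 0.93 rad).
It fails at once if the table is turned the wrong way (value of joint turntable below -0.15 rad).
It fails at once if the workpiece is lifted, tipped or shifted on the table (height (world z) of workpiece above 0.078 m or angle between workpiece's own z axis and vertical above 0.15 rad or horizontal distance between workpiece and table_mid above 0.025 m).
It fails at once if a measuring tool is moved, lifted or tipped (distance of any of mic_stand, ring_gauge, plug_gauge from where it was at the start of the episode above 0.025 m or angle between any of mic_stand, ring_gauge, plug_gauge's own z axis and vertical above 0.3 rad).
It also fails if it takes over 42 s, if anything falls off the work surface, if the arm or the gripper's body presses on something with over 40 N, if the wrist force passes 120 N, or if a joint passes its speed limit or range.

## Working session

There is one attempt and no reset: what is moved stays moved. The work goes in short steps, Python scripts to look and compute and a shell command to move; the robot and the scene stay as the last step left them, time stands still between calls to the robot, and variables do not carry over. Pictures are saved under pics/ and viewed, at most 10 in all, crops included, and the job is handed in when it is done.

```bash
mkdir -p pics
cat > h.py <<'E'
from station import env
import numpy as np, cv2
def w(pic,xyz):
    R=cv2.Rodrigues(np.array(pic["rvec"],float))[0]
    return R.T@(np.array(xyz,float)-np.array(pic["tvec"],float).ravel())
E
python3 - <<'E'
from h import *
for n in ("scene","top"):
    p=env.get_image(n); cv2.imwrite(f"pics/{n}0.png",p["img"])
    for l in ("start_hole","next_hole","plunger_top","stop_face","table_mid","base","workpiece","mic_stand","ring_gauge","plug_gauge"):
        print(n,l,[(round(d["p"],2),w(p,d["xyz"]).round().tolist()) for d in env.spot_point(p,l)[:3]])
s=env.observe();print(s["tool_pos"],s["ee_rot"],s["time_s"],env.hold_point_z)
E
```

```text
scene start_hole [(0.91, [526.0, 1.0, 49.0]), (0.35, [481.0, -45.0, 50.0])]
scene next_hole [(0.61, [483.0, -45.0, 51.0])]
scene plunger_top [(0.62, [561.0, -75.0, 69.0]), (0.5, [519.0, 21.0, 96.0])]
scene stop_face [(0.75, [494.0, 13.0, 112.0])]
scene table_mid [(0.8, [565.0, -74.0, 64.0])]
scene base [(0.94, [563.0, -80.0, -1.0])]
scene workpiece [(0.84, [552.0, 141.0, -3.0]), (0.8, [565.0, -78.0, 69.0]), (0.71, [780.0, -92.0, -1.0])]
scene mic_stand [(0.86, [601.0, 355.0, -4.0])]
scene ring_gauge []
scene plug_gauge [(0.97, [582.0, -319.0, 2.0])]
top start_hole [(0.94, [527.0, 9.0, 51.0])]
top next_hole [(0.79, [483.0, -47.0, 48.0])]
top plunger_top []
top stop_face [(0.91, [500.0, 9.0, 112.0])]
top table_mid [(0.66, [565.0, -74.0, 68.0])]
top base [(0.89, [567.0, -74.0, 4.0])]
top workpiece [(0.95, [567.0, -71.0, 67.0]), (0.7, [779.0, -89.0, 2.0]), (0.62, [557.0, 139.0, 1.0])]
top mic_stand [(0.88, [602.0, 357.0, -1.0])]
top ring_gauge [(0.55, [402.0, -336.0, 3.0]), (0.5, [584.0, -317.0, -1.0])]
top plug_gauge [(0.51, [583.0, -315.0, 3.0]), (0.24, [565.0, -75.0, 70.0])]
[237.92618722 604.86328273 231.27702205] [-1.79997948e+02 -7.11556871e-04  1.58527296e+02] 1.1 18.700000000000003
```

View images.

View pics/scene0.png

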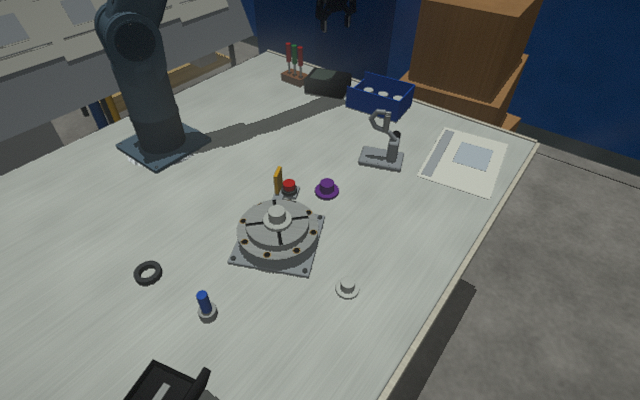

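View pics/top0.png

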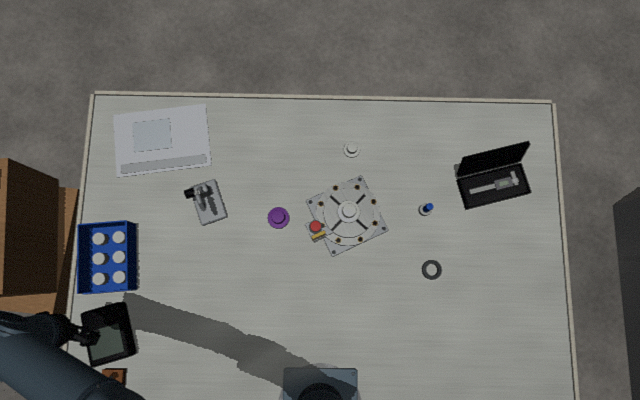

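The scene shows the red plunger (289,187) with the yellow stop beside it. The workpiece flange is on the table at (277,216), and the purple and small look-alikes are off it. The network points agree with the given geometry: axis about (565.5,-75), start-hole bearing about 115.8°, plunger about (518.5,22). The plan is to shut the fingers and turn the tool to yaw 25.8, so tool x points against the turn and y points inwards.

```bash
r='0 0 0 0 0 0.119'; python3 -m creep '0 0 0 0 0 0.119;0 0 0 0 0 0.119;0 0 0 0 0 0.119;0 0 0 0 0 0.119;0 0 0 0 0 0.119;0 0 0 0 0 0.119;0 0 0 0 0 0.119;0 0 0 0 0 0.119;0 0 0 0 0 0.119;0 0 0 0 0 0.119;0 0 0 0 0 0.119;0 0 0 0 0 0.119;0 0 0 0 0 0.119' -1 60
python3 -m creep '-0.0025 0.23 0 0 0 0;-0.0025 0.23 0 0 0 0;-0.0025 0.23 0 0 0 0;-0.0025 0.23 0 0 0 0;-0.0025 0.23 0 0 0 0;-0.0025 0.23 0 0 0 0;-0.0025 0.23 0 0 0 0;-0.0025 0.23 0 0 0 0;-0.0025 0.23 0 0 0 0;-0.0025 0.23 0 0 0 0;-0.0025 0.23 0 0 0 0;-0.0025 0.23 0 0 0 0;-0.0025 0.23 0 0 0 0;-0.0025 0.23 0 0 0 0;0 0 0 0 0 0'
python3 - <<'E'
from h import *
s=env.observe();p=s["tool_pos"];print(p,s["ee_rot"],s["grip_width"],s["wrist_force"],s["joints"])
y=np.radians(s["ee_rot"][2]);d=np.array([513.1,19.6])-p[:2]
print(d@[np.cos(y),np.sin(y)]/200,d@[np.sin(y),-np.cos(y)]/200,(25.8-s["ee_rot"][2]))
E
```

```text
time_s: 2.72
tool_pos: [237.8, 605.0, 231.3]
ee_rot: [-180.0, 0.0, 25.3]
wrist_force: [0.3, 0.8, 0.1]
grip_width: 0.4
grasp_force: 0.0
time_s: 4.6
tool_pos: [510.7, 16.9, 231.8]
ee_rot: [179.9, -0.1, 25.2]
wrist_force: [-0.8, 1.0, -0.4]
grip_width: -0.0
grasp_force: 0.0
[510.74020393  16.91470253 231.82370587] [ 1.79872507e+02 -5.04647049e-02  2.52037465e+01] -0.016686265623200282 [-0.78420417  0.99860483 -0.35077376] [-41.13742541  20.8391593   42.76989459 110.88601166 -17.11416634
  54.63330439 -55.00907426]
0.016393222733228043 -0.007123815565829182 0.5962534626973337
```

```bash
python3 -m creep '0.0165 -0.007 0.1 0 0 -0.007;0 0 0.2 0 0 0;0 0 0.2 0 0 0;0 0 0.11 0 0 0;0 0 0 0 0 0;0 0 0 0 0 0'
python3 - <<'E'
from h import *
s=env.observe();print(s["tool_pos"],s["ee_rot"],s["wrist_force"])
p=env.get_image("scene")
for l in ("plunger_top","stop_face"):
    print(l,[(round(d["p"],2),w(p,d["xyz"]).round(1).tolist()) for d in env.spot_point(p,l)[:3]])
cv2.imwrite("pics/s1.png",cv2.resize(p["img"][120:260,200:400],(800,560),interpolation=2))
p=env.get_image("top")
for l in ("plunger_top","stop_face"):
    print(l,[(round(d["p"],2),w(p,d["xyz"]).round(1).tolist()) for d in env.spot_point(p,l)[:3]])
E
```

```text
time_s: 5.35
tool_pos: [512.6, 24.1, 110.2]
ee_rot: [180.0, -0.1, 26.2]
wrist_force: [-0.3, -0.9, -0.4]
grip_width: 0.3
grasp_force: 0.0
[512.59578225  24.10823776 110.20823637] [ 1.79987775e+02 -7.36532411e-02  2.62084600e+01] [-0.26367189 -0.85974949 -0.4432034 ]
plunger_top [(0.71, [521.0, 21.4, 100.3])]
stop_face [(0.64, [498.7, 11.8, 111.3])]
plunger_top []
stop_face [(0.68, [498.2, 12.5, 113.8])]
```

View pics/s1.png

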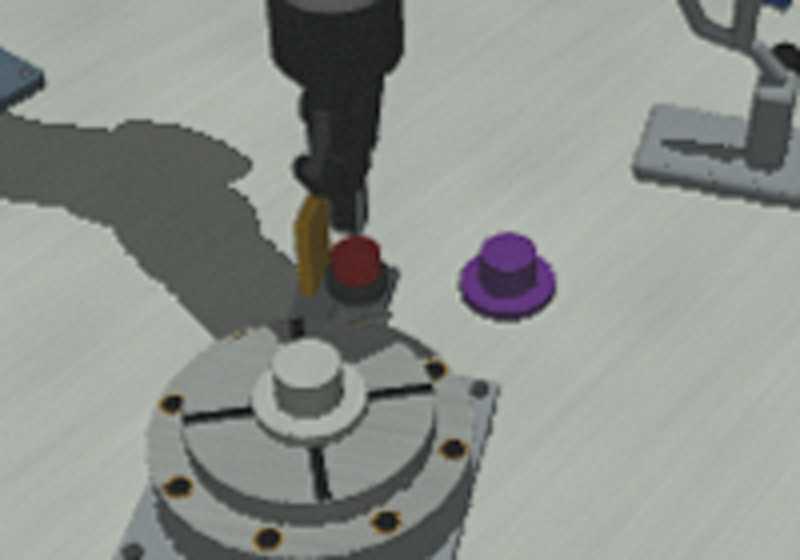

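The crop shows the shut fingers just over the red button (355,250), between it and the yellow stop (312,245). Pressing down now, shifting 4 mm inwards.

```bash
python3 -m creep '0 0.02 0.03 0 0 -0.0;0 0 0.04 0 0 0;0 0 0.04 0 0 0;0 0 0.016 0 0 0;0 0 0 0 0 0;0 0 0 0 0 0'
```

```text
time_s: 6.4
tool_pos: [514.2, 19.7, 84.2]
ee_rot: [180.0, -0.0, 26.1]
wrist_force: [-1.0, -0.8, 6.7]
grip_width: 0.1
grasp_force: 3.7
```

```bash
python3 -m creep '-0.02 0 0.006 0 0 0;-0.02 0 0 0 0 0;-0.038 0.006 0 0 0 -0.0465;-0.038 0.006 0 0 0 -0.0465;-0.038 0.006 0 0 0 -0.0465;-0.038 0.006 0 0 0 -0.0465;0 0 0 0 0 0;0 0 0 0 0 0'
python3 - <<'E'
from h import *
s=env.observe();p=s["tool_pos"];print(s["torque"])
d=p[:2]-np.array([565.5,-75]);print(np.hypot(*d),np.degrees(np.arctan2(d[1],d[0])))
p=env.get_image("scene")
for l in ("plunger_top","stop_face","workpiece"):
    print(l,[(round(d["p"],2),w(p,d["xyz"]).round(1).tolist()) for d in env.spot_point(p,l)[:3]])
cv2.imwrite("pics/s2.png",cv2.resize(p["img"][120:260,200:400],(800,560),interpolation=2))
E
```

```text
time_s: 7.4
tool_pos: [484.5, -3.5, 83.8]
ee_rot: [180.0, -0.1, 42.2]
wrist_force: [-2.5, 1.2, 16.9]
grip_width: 0.1
grasp_force: 8.7
[0.16105655 0.54542281 0.03363692]
108.06542834704507 138.54726737902487
plunger_top [(0.37, [490.0, 1.2, 89.1])]
stop_face [(0.61, [468.9, -15.6, 106.4])]
workpiece [(0.63, [779.2, -90.5, 1.3]), (0.6, [554.6, 140.8, -0.9]), (0.56, [563.9, -77.2, 69.5])]
```

View pics/s2.png

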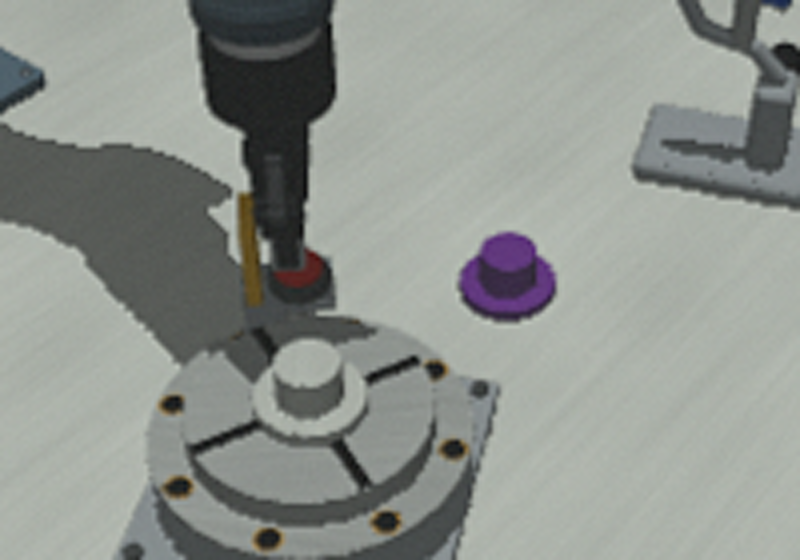

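The crop shows the table about 18° round (stop at (248,250)) with the button held down and a small gap to the stop. I'll lift off the button and push on with the stop alone.

```bash
python3 -m creep '0 0 -0.05 0 0 0;0 0 -0.05 0 0 0;0 0 0 0 0 0;-0.038 0.006 0 0 0 -0.0465;-0.038 0.006 0 0 0 -0.0465;-0.038 0.006 0 0 0 -0.0465;-0.038 0.006 0 0 0 -0.0465;-0.019 0.003 0 0 0 -0.0233;0 0 0 0 0 0;0 0 0 0 0 0'
python3 - <<'E'
from h import *
s=env.observe();p=s["tool_pos"]
d=p[:2]-np.array([565.5,-75]);print(np.hypot(*d),np.degrees(np.arctan2(d[1],d[0])))
for n in ("scene","top"):
  p=env.get_image(n)
  for l in ("plunger_top","stop_face","workpiece"):
    print(l,[(round(d["p"],2),w(p,d["xyz"]).round(1).tolist()) for d in env.spot_point(p,l)[:3]])
  if n=="scene":cv2.imwrite("pics/s3.png",cv2.resize(p["img"][120:260,200:400],(800,560),interpolation=2))
E
```

```text
time_s: 8.85
tool_pos: [465.1, -33.4, 102.7]
ee_rot: [-180.0, 0.0, 60.1]
wrist_force: [-0.4, 0.4, -0.3]
grip_width: -0.3
grasp_force: 0.0
108.6636496497067 157.4804321672286
plunger_top [(0.67, [472.6, -21.9, 92.6])]
stop_face [(0.81, [459.0, -41.0, 111.5]), (0.52, [401.7, -341.3, 0.5]), (0.19, [586.1, -315.4, 0.7])]
workpiece [(0.93, [562.9, -78.1, 69.8]), (0.9, [554.8, 139.9, -3.0]), (0.82, [779.2, -91.4, 0.7])]
plunger_top []
stop_face []
workpiece [(0.83, [555.4, 141.4, -1.2]), (0.73, [569.5, -73.2, 68.5]), (0.48, [779.9, -89.5, 1.2])]
```

View pics/s3.png

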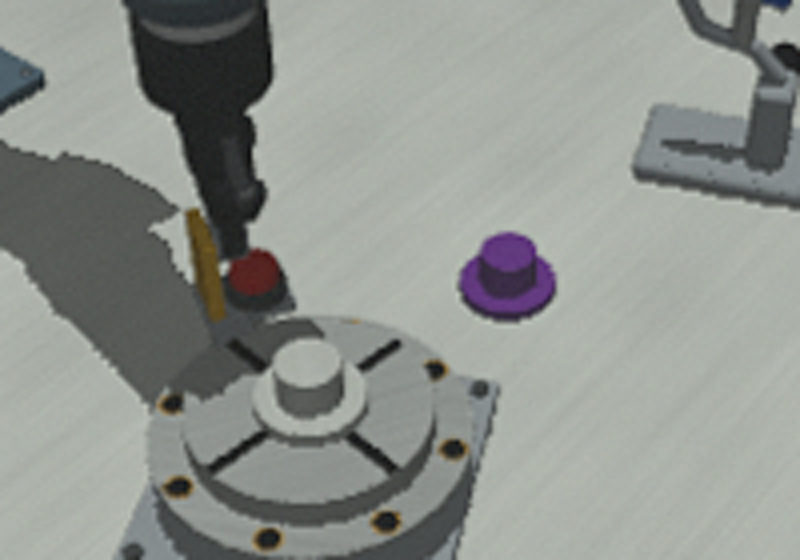

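The crop shows the stop (205,265) being pushed and the plunger (255,275) partly in. The table is at about 34.5°, so about 10.5° remains, which I'll do slowly.

```bash
python3 -m creep '-0.019 0.003 0 0 0 -0.0233;-0.019 0.003 0 0 0 -0.0233;-0.019 0.003 0 0 0 -0.0233;-0.0095 0.0015 0 0 0 -0.0116;-0.0095 0.0015 0 0 0 -0.0116;0 0 0 0 0 0;0 0 0 0 0 0'
python3 - <<'E'
from h import *
s=env.observe();p=s["tool_pos"]
d=p[:2]-np.array([565.5,-75]);print(np.hypot(*d),np.degrees(np.arctan2(d[1],d[0])))
p=env.get_image("scene")
for l in ("plunger_top","stop_face"):
    print(l,[(round(d["p"],2),w(p,d["xyz"]).round(1).tolist()) for d in env.spot_point(p,l)[:1]])
E
python3 -m creep '-0.0048 0.0008 0 0 0 -0.0058;-0.0048 0.0008 0 0 0 -0.0058;0 0 0 0 0 0;0 0 0 0 0 0'
```

```text
time_s: 10.12
tool_pos: [460.7, -48.2, 102.9]
ee_rot: [180.0, 0.0, 68.1]
wrist_force: [0.7, 0.1, 0.4]
grip_width: 0.1
grasp_force: 0.0
108.20762081272672 165.66838641043717
plunger_top [(0.48, [464.9, -36.7, 100.4])]
stop_face [(0.72, [457.4, -59.7, 113.0])]
time_s: 10.78
tool_pos: [460.3, -49.5, 102.9]
ee_rot: [180.0, -0.0, 69.1]
wrist_force: [0.5, 0.7, 0.3]
grip_width: -0.2
grasp_force: 0.0
```

```bash
python3 -m creep '-0.0048 0.0008 0 0 0 -0.0058;-0.0048 0.0008 0 0 0 -0.0058;0 0 0 0 0 0'
python3 -m creep '-0.0048 0.0008 0 0 0 -0.0058;-0.0048 0.0008 0 0 0 -0.0058;0 0 0 0 0 0'
python3 - <<'E'
from h import *
for k in range(2):
  p=env.get_image("scene")
  for l in ("plunger_top","stop_face"):
    for d in env.spot_point(p,l)[:1]:
        q=w(p,d["xyz"]);print(l,d["p"],q.round(1),np.degrees(np.arctan2(q[1]+75,q[0]-565.5)))
cv2.imwrite("pics/s4.png",cv2.resize(p["img"][120:260,200:400],(800,560),interpolation=2))
E
```

```text
time_s: 11.15
tool_pos: [459.9, -51.2, 102.9]
ee_rot: [-180.0, -0.0, 70.2]
wrist_force: [0.1, 1.9, -0.0]
grip_width: -0.1
grasp_force: 1.0
time_s: 11.52
tool_pos: [459.4, -53.5, 102.9]
ee_rot: [-180.0, 0.0, 71.1]
wrist_force: [0.3, 1.9, 1.1]
grip_width: -0.0
grasp_force: 0.8
plunger_top 0.69 [463.3 -41.3  98.9] 161.7475927956955
stop_face 0.88 [457.5 -59.3 112.8] 171.7290561827459
plunger_top 0.57 [465.2 -42.3  98.6] 161.94030313011368
stop_face 0.89 [456.2 -63.2 114.7] 173.83977731634494
```

View pics/s4.png

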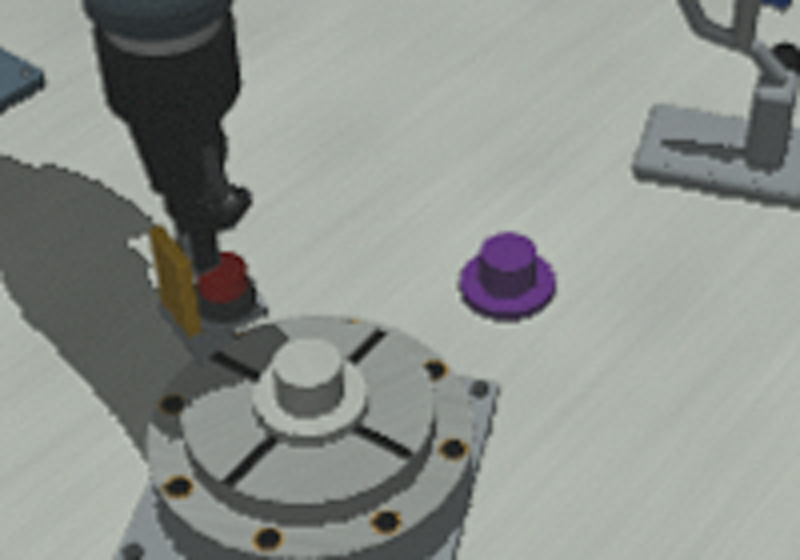

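The button at (222,278) stands taller now, so it may have snapped out. I'll confirm by nudging against the lock.

```bash
python3 -m creep '-0.0048 0.0008 0 0 0 -0.0058;0 0 0 0 0 0;0 0 0 0 0 0'
python3 -m creep '-0.0048 0.0008 0 0 0 -0.0058;0 0 0 0 0 0;0 0 0 0 0 0'
```

```text
time_s: 12.2
tool_pos: [459.3, -54.3, 102.9]
ee_rot: [-180.0, 0.0, 71.6]
wrist_force: [-2.2, 1.9, -0.2]
grip_width: 0.2
grasp_force: 0.8
time_s: 12.58
tool_pos: [459.2, -55.4, 102.9]
ee_rot: [180.0, 0.0, 72.1]
wrist_force: [-0.9, 2.3, -0.0]
grip_width: 0.1
grasp_force: 0.7
```

Run:
```python
from h import *
p=env.get_image("scene")
for l in ("plunger_top","stop_face"):
    for d in env.spot_point(p,l)[:1]:
        q=w(p,d["xyz"]);print(l,d["p"],q.round(1),np.degrees(np.arctan2(q[1]+75,q[0]-565.5)))
cv2.imwrite("pics/raw5.png",p["img"])
big=lambda i:cv2.resize(i,(400,400),interpolation=2)
a=cv2.imread("pics/scene0.png")
c=[big(a[165:205,265:305]),big(p["img"][170:210,230:270])]
cv2.imwrite("pics/c5.png",np.hstack(c))
# predicted pixels of plunger top centre at z=96 and 89, collar top z=78, for table angles
for th in (43,45,46,47):
    g=np.radians(115.8+th)
    P=np.float32([[565.5+108*np.cos(g),-75+108*np.sin(g),z] for z in (96,89,78)])
    uv=cv2.projectPoints(P,np.float64(p["rvec"]),np.float64(p["tvec"]),np.float64(p["camera_matrix"]),None)[0][:,0]
    print(th,((uv-[230,170])*10).round().tolist())
```

```text
plunger_top 0.53 [462.9 -43.5  99.7] 162.90413825526562
43 [[267.0, 150.0], [270.0, 171.0], [275.0, 204.0]]
45 [[254.0, 156.0], [257.0, 177.0], [261.0, 209.0]]
46 [[247.0, 158.0], [250.0, 180.0], [255.0, 212.0]]
47 [[240.0, 161.0], [243.0, 182.0], [248.0, 215.0]]
```

View pics/c5.png

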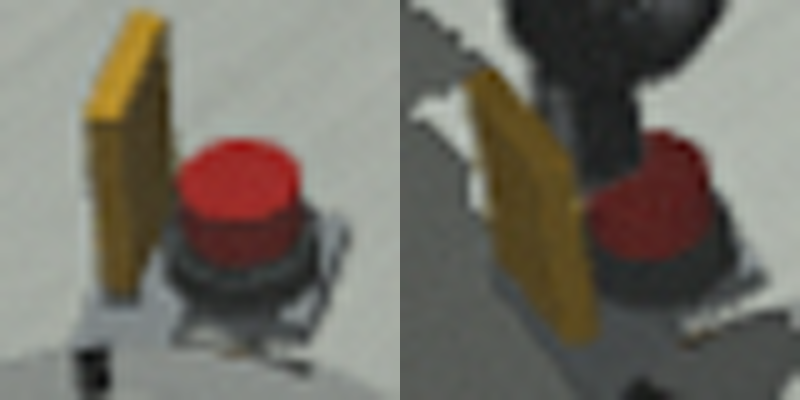

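Left is the button fully out at the start, right is now. The red spans about 130 crop pixels in both (138–267 against 130–262), so the plunger is fully out, at about 45°. Backing off the stop and lifting clear.

```bash
python3 -m creep '0.025 0 0 0 0 0;0 0 -0.1 0 0 0;0 0 -0.25 0 0 0;0 0 -0.3 0 0 0;0 -0.25 0 0 0 0;0 -0.25 0 0 0 0;0 -0.25 0 0 0 0;0 0 0 0 0 0;0 0 0 0 0 0'
python3 - <<'E'
from h import *
for n in ("scene","top"):
  p=env.get_image(n)
  for l in ("plunger_top","stop_face","workpiece","mic_stand","plug_gauge","ring_gauge"):
    for d in env.spot_point(p,l)[:2]:
        q=w(p,d["xyz"]);print(l,round(d["p"],2),q.round(1),np.degrees(np.arctan2(q[1]+75,q[0]-565.5)).round(1))
  if n=="scene": cv2.imwrite("pics/c6.png",cv2.resize(p["img"][140:280,200:400],(800,560),interpolation=2))
E
```

```text
time_s: 13.85
tool_pos: [319.1, -4.4, 233.4]
ee_rot: [179.9, -0.1, 72.1]
wrist_force: [0.2, -0.1, -0.6]
grip_width: 0.1
grasp_force: 0.0
plunger_top 0.58 [464.  -42.5  99.3] 162.2
stop_face 0.65 [454.4 -61.5 113.1] 173.1
workpiece 0.85 [567.2 -75.7  66.6] -22.0
workpiece 0.85 [551.7 140.9  -4.2] 93.7
mic_stand 0.94 [599.7 357.8   4.5] 85.5
plug_gauge 0.61 [ 5.843e+02 -3.194e+02  1.000e-01] -85.6
ring_gauge 0.66 [ 403.9 -341.9   -1.7] -121.2
plunger_top 0.42 [463.  -40.5  99.6] 161.4
stop_face 0.75 [457.  -65.8 112.9] 175.1
workpiece 0.93 [568.  -71.9  69.2] 51.0
workpiece 0.78 [552.9 136.7  -3.6] 93.4
mic_stand 0.56 [601.3 356.9   2. ] 85.3
plug_gauge 0.59 [ 5.842e+02 -3.145e+02  4.000e-01] -85.5
ring_gauge 0.63 [ 401.6 -335.3    1.8] -122.2
```

View pics/c6.png

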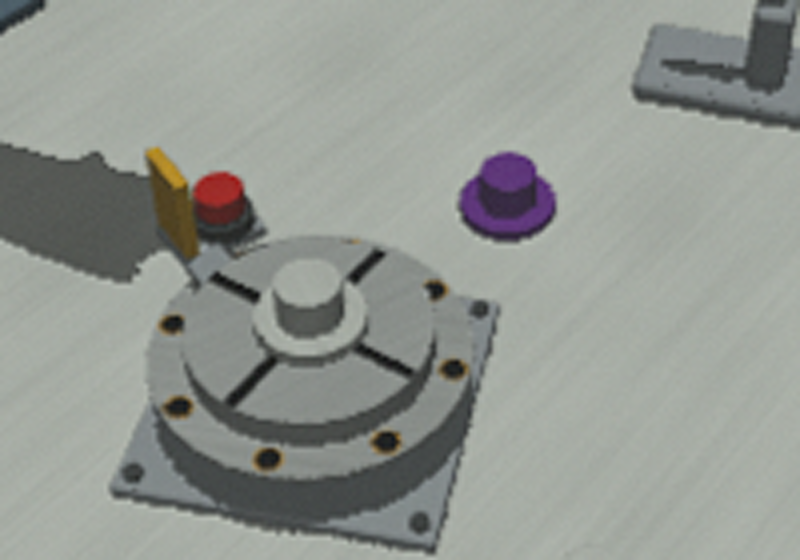

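The crop shows the red button (219,198) fully out with the table about 45–46° on. The flange is centred at (308,310), the tools have not moved and the hand is clear.

```bash
python3 -c "
from station import env
print(env.hand_in())"
```

```text
the job is handed in; nothing more can be done
None
```

The job is handed in: the final images put the rotary table about 45° on at the next hole with the red plunger fully out, the flange still at the table's middle, the measuring tools unmoved and the hand clear; the hand-in call gave no verdict.

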